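Gauge the depth of the wide blind bore

ROBOT

A 6-joint arm with a two-finger parallel gripper is mounted at the origin on a cart in front of the work surface, level with it; the furniture and walls round the work are solid. World frame = base frame: x ahead of the robot, y to its left, z up, the work surface at z = 0. Lengths are in mm, angles in rad, forces in N, time in s.
With the tool pointing down it reaches from about 325 to 1000 mm from the base axis. Payload 5.1 kg.
Tool frame: the origin (TCP) lies midway between the tips of the shut fingers; the grasp point (between the pads) lies 19 mm behind it; z points along the fingers, y is the direction in which the jaws open and shut (so a half turn about z gives the same grasp; the last joint's range is limited). The gripper opens to 85 mm and grips with 20 to 120 N. Pads are 22 mm wide; open, the fingers measure 114 mm over their backs; the gripper's body (76 mm by 85 mm) begins 54 mm behind the grasp point. The pads swing forward as they close: fully open they stand 13 mm farther back than shut.
Start: joints at [-1.334, 0.124, 1.65, -0, 1.367, -0.083], TCP at [204.312, -617.042, 231.322] pointing down, gripper open.
Joint ranges: [-2.61, 2.61], [-1.02, 2.33], [0.03, 2.71], [-1.35, 4.49], [0.32, 2.68], [-2.91, 2.91]. Speed limits (rad/s): [2.57, 2.57, 3.14, 3.14, 3.14, 3.14].

INTERFACE

Orientations are given as a unit quaternion [x, y, z, w].
In Python, from bench import sensors, cams, ctrl gives the robot as it stands.
- The arm moves only by the tool jog_arm, never from a script. Its argument "motion" is text: rows parted by semicolons, each of 5 numbers parted by spaces: the shift along the tool's x, y, z in mm, then the turn about the tool's z in degrees, then the opening, from 0 (shut) to 1 (fully open). A call has exactly 8 rows; each row shifts and turns the pose as measured when the row begins, along the tool's axes as they then stand; what a row does not reach is not made up. A row lasts 1/12 s, in which the tool goes at most 41.7 mm and 7.16 degrees, less where a joint would pass 70% of its speed; a pose out of reach is approached as far as the arm can. A call is refused whole if a number of a shift passes 41.7 or a number of a turn 7.16, either way. A call with a gripper value outside its range is refused whole. The fingers move at their own pace and stop on an object; "newtons" is the grip in N (left out, the last holds). Time passes only in rows, so rows that do not move let the fingers close, or fill a call up. It gives the time, the measured TCP pose, the force and the opening at its end, in the units of the state.
- sensors.sense(): the state, without advancing time (a new reading comes with each control period).
- cams.snapshot(name): name is "side" or "top" or "wrist"; returns the picture (384x512x3 uint8, red, green, blue); there is no depth.
- cams.camera_model(name): a dict with "intrinsics" (3x3 intrinsics, pixels), "R" (3x3) and "t" (3): a world point X has camera coordinates R X + t. Camera axes: x right, y down, z forward; pixel columns grow to the right and rows downward; lengths in mm; the calibration is good to about 2 mm. A picture is of the moment at which its call begins: read the wrist's pose just before it. camera_model takes no time and is no camera call; for the wrist camera it gives the pose at the moment of the call.
- ctrl.close_job(): hands the job in, once; it reports no verdict.
The state is a dict: "t": time; "qpos": joint angles; "qvel": joint speeds; "effort": joint torques, N m; "eef_pos": TCP position; "tcp_rot": TCP orientation; "force": force on the tool from outside, world axes, zero at the start; "ft_torque": the same for the moment, N m; "width": finger opening in mm.
Only numpy, scipy, OpenCV 4.12 (cv2) and the standard library are available. Lean on these libraries where they do the work, as an engineer would, in place of code of your own. Each camera call takes 0.05 s, during which the arm holds its last target.

TASK

Measure the depth of the wide bore: stand the depth gauge flat on the drilled block with the wider hole, its rod over the hole, and lower the rod until it bottoms. Let go and leave the gauge standing there with its rod on the bottom, so that the depth can be read off.

Things in the scene. Friction and masses are not known exactly. Their poses are not given: they have to be found in the camera images.
- depth_gauge: Loose steel depth gauge, ~0.5 kg. Foot 100 (x) x 46 (y) x 16 mm; sleeve 22 mm across on it, top 40 mm above the underside, small screw at +y (leave it). A 10 mm rod with a round cap (26 mm across, 20 high) slides in the sleeve; at the start fully up at its stop, cap 112 to 132 mm above the underside. Can be lifted by cap or sleeve. Origin: centre of the foot's underside, on the rod axis; z up.
- rod_tip (a point): Centre of the flat lower end of the gauge's rod, z up along it; rod fully up: 3 mm above the foot's underside, inside the foot. Cap's underside 109 mm and top 129 mm above the tip. With the foot standing on something, pressing or lowering the cap slides the rod down, at most 60 mm, against about 3 N of friction, which holds it where it is left.
- bored_block: Dark steel block 90 x 90 x 60 mm, fixed to the table, with one vertical blind bore 40 mm across in the middle of its top. Origin: centre of its underside, on the bore's axis; z up, top face at 60 mm. A second block of the same outer size, not to be gauged, has a bore only 20 mm across; which of them stands left and which right varies.
- bore_floor (a point): Centre of the flat bottom of the wide bore, on its axis; z up. The bottom lies 28 to 48 mm below the block's top, differently every time, and is rigid.
Mind the look-alikes: they are no part of the job. What is shaped like the depth_gauge but green is not meant.

How it is judged:
By the outcome, as a careful person would: the job done as asked, in the order asked, and still so for the second after the job is handed in, with the robot touching nothing.
It also fails if it takes over 42 s, if anything falls off the work surface, if the arm or the gripper's body presses on something with over 40 N, if the wrist force passes 120 N, or if a joint passes its speed limit or range.

## Working session

There is one attempt and no reset: what is moved stays moved. The work goes in short steps, Python scripts to look and compute and a tool call to move; the robot and the scene stay as the last step left them, time stands still between calls to the robot, and variables do not carry over. Pictures are saved under pics/ and viewed, and the job is handed in when it is done.

Besides the shell and the picture viewer there is one more tool, called after "Request:" as name(argument=value, ...) on one line, values as JSON. jog_arm: Moves the arm, as the interface text tells. Its arguments: {"type":"object","properties":{"motion":{"type":"string"},"newtons":{"type":"number"}},"required":["motion"]}

```bash
mkdir -p pics; ls
python3 - <<'E'
from bench import sensors,cams
import cv2,numpy as np
print(sensors.sense())
for n in ["top","side"]:
    im=cams.snapshot(n); cv2.imwrite(f"pics/{n}0.png",im[:,:,::-1])
    m=cams.camera_model(n); print(n,m)
E
```

```text
pics
{'t': 0.0, 'qpos': array([-1.33358020e+00,  1.24511651e-01,  1.65167982e+00, -3.26315407e-05,
        1.36751882e+00, -8.25831098e-02]), 'qvel': array([ 0.00035798, -0.00030348, -0.00067827, -0.00012657,  0.00023007,
        0.00104515]), 'effort': array([-1.85737779e-03, -4.23612106e+01, -3.65450835e+01, -2.24975479e-04,
        7.03055441e-03,  8.85426516e-06]), 'eef_pos': array([ 204.17278285, -616.44844174,  230.04535608]), 'tcp_rot': array([ 9.87242190e-01,  1.59222286e-01, -9.77112194e-05, -1.05442135e-03]), 'force': array([0.43420012, 0.41271195, 0.72191602]), 'ft_torque': array([-0.04513048,  0.00798136, -0.0741957 ]), 'width': 85.25854640847676}
top {'intrinsics': array([[357.86954248,   0.        , 250.93386079],
       [  0.        , 357.86954248, 193.23724239],
       [  0.        ,   0.        ,   1.        ]]), 'R': array([[-0.01768194, -0.99983825,  0.00329078],
       [-0.98839248,  0.01698264, -0.15096983],
       [ 0.15088953, -0.00592203, -0.98853289]]), 't': array([ 66.12718052, 528.58627322, 852.85294935])}
side {'intrinsics': array([[447.23249381,   0.        , 260.73997525],
       [  0.        , 447.23249381, 193.73344268],
       [  0.        ,   0.        ,   1.        ]]), 'R': array([[ 0.99970973,  0.01058043, -0.02164512],
       [-0.01486938, -0.43593644, -0.89985461],
       [-0.01895675,  0.89991526, -0.43565257]]), 't': array([-531.28202512,   72.76494475, 1287.65754867])}
```

View pics/top0.png

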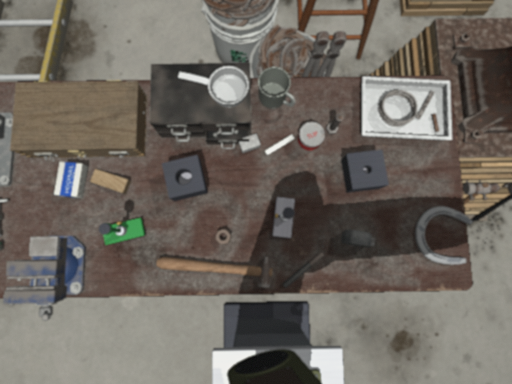

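View pics/side0.png

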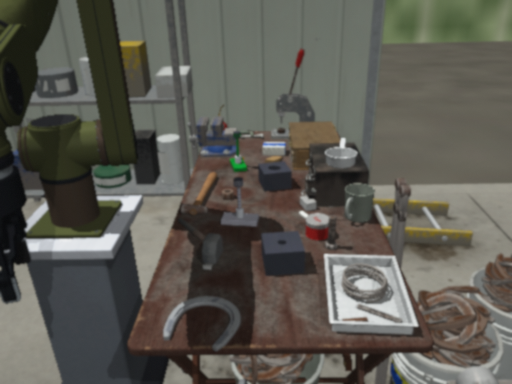

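The left block (hole near (185,176)) appears to have the wider hole. The steel gauge is near (284,217). I'll zoom in to check both.

Run:
```python
import cv2,numpy as np
im=cv2.imread("pics/top0.png")
c=[im[140:215,150:225],im[135:210,330:405],im[180:255,247:322]]
o=np.hstack([cv2.resize(x,None,fx=3.5,fy=3.5,interpolation=cv2.INTER_CUBIC) for x in c])
o=cv2.convertScaleAbs(o,alpha=1.8,beta=15)
s=cv2.imread("pics/side0.png")
p=cv2.resize(s[150:290,190:390],(786,550),interpolation=cv2.INTER_CUBIC)
cv2.imwrite("pics/z0.png",o);cv2.imwrite("pics/z1.png",cv2.convertScaleAbs(p,alpha=1.6,beta=10))
```

```text
(no output)
```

View pics/z0.png

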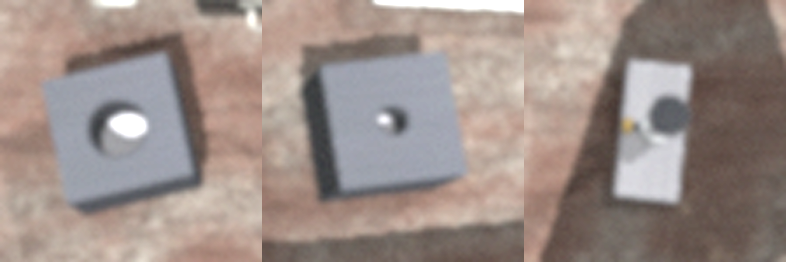

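View pics/z1.png

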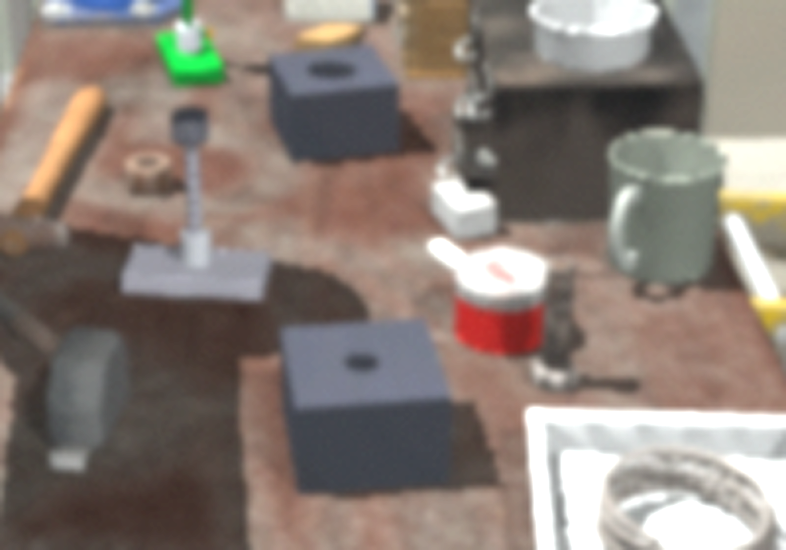

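Zoomed views: the left block has the wide bore (zoom centre about (119,129)). The gauge foot is the light rectangle and its dark cap is at zoom (668,115). Next I'll measure them with masks and rays.

```bash
cat > h.py <<'E'
import numpy as np,cv2
from bench import sensors,cams
def ray(m,uv,z):
    d=m["R"].T@np.linalg.inv(m["intrinsics"])@np.array([uv[0],uv[1],1.])
    c=-m["R"].T@m["t"]; return c+d*(z-c[2])/d[2]
def proj(m,X):
    p=m["intrinsics"]@(m["R"]@np.asarray(X,float)+m["t"]); return p[:2]/p[2]
def tri(ms,uvs):
    A=np.zeros((3,3));b=np.zeros(3)
    for m,uv in zip(ms,uvs):
        d=m["R"].T@np.linalg.inv(m["intrinsics"])@np.array([uv[0],uv[1],1.]);d/=np.linalg.norm(d)
        c=-m["R"].T@m["t"];P=np.eye(3)-np.outer(d,d);A+=P;b+=P@c
    return np.linalg.solve(A,b)
E
python3 - <<'E'
from h import *
m=cams.camera_model("top");s=cams.camera_model("side")
def Z(x,y,k): ox,oy=[(150,140),(330,135),(247,180)][k]; return (ox+(x-262*k)/3.5-.36, oy+y/3.5-.36)
def show(n,pts,k,z):
    P=np.array([ray(m,Z(*p,k),z)[:2] for p in pts]); print(n,P.round(1).tolist(),"c",P.mean(0).round(1))
    e=np.diff(np.vstack([P,P[:1]]),axis=0);print(" len",np.linalg.norm(e,axis=1).round(1),"ang",np.degrees(np.arctan2(e[:,1],e[:,0])).round(1))
show("block",[(44,82),(165,52),(196,183),(72,207)],0,60)
show("bore",[(118,128)],0,60)
show("foot",[(627,60),(692,63),(681,203),(613,198)],2,16)
show("cap",[(668,115)],2,132)
f=786/200.
def S(x,y): return (190+x/f-.37,150+y/f-.37)
print("cap side z132",ray(s,S(189,115),132),"tri",tri([m,s],[Z(668,115,2),S(189,114)]))
print("bore side",ray(s,S(331,70),60))
E
```

```text
block [[605.7, 274.6], [626.0, 189.5], [531.7, 167.4], [516.3, 253.5]] c [569.9 221.3]
 len [87.6 96.8 87.4 91.8] ang [ -76.6 -166.8  100.1   13.3]
bore [[571.7, 222.1]] c [571.7 222.1]
 len [0.] ang [0.]
foot [[523.0, -7.4], [520.0, -54.9], [418.6, -43.3], [423.0, 5.5]] c [471.2 -25. ]
 len [ 47.6 102.1  49.  100.9] ang [-93.7 173.5  84.8  -7.4]
cap [[471.0, -23.5]] c [471.  -23.5]
 len [0.] ang [0.]
cap side z132 [473.1794323  -30.84911476 132.        ] tri [471.96204282 -23.68385041 129.48036044]
bore side [572.87680381 218.72448013  60.        ]
```

Request:
jog_arm(motion="20 -22 0 0 1;27 -29 0 0 1;27 -29 0 0 1;27 -29 0 0 1;27 -29 0 0 1;27 -29 0 0 1;27 -29 0 0 1;27 -29 0 0 1", newtons=50)

```text
t: 0.77
eef_pos: [331.8, -330.3, 224.2]
tcp_rot: [0.988, 0.153, -0.002, -0.005]
force: [0.7, -0.3, 0.3]
width: 84.9
```

```bash
cat >> h.py <<'E'
from scipy.spatial.transform import Rotation as Ro
def to(x,y,z):
    s=sensors.sense();R=Ro.from_quat(s["tcp_rot"]).as_matrix()
    print("t",round(s["t"],2),"pos",s["eef_pos"].round(1),"yaw",np.degrees(np.arctan2(R[1,0],R[0,0])).round(1),"tilt",np.degrees(np.arccos(-R[2,2])).round(2),"F",s["force"].round(1),"w",round(s["width"],1),"q",s["qpos"].round(2))
    print("tool delta",(R.T@(np.array([x,y,z])-s["eef_pos"])).round(1))
E
python3 -c "
from h import *
to(471.5,-24,230)"
```

```text
t 0.77 pos [ 331.8 -330.3  224.2] yaw 17.6 tilt 0.55 F [ 0.7 -0.3  0.3] w 84.9 q [-0.9  -0.28  2.04  0.    1.39  0.36]
tool delta [ 225.6 -249.9   -3.7]
```

Request:
jog_arm(motion="27 -29 -1 0 1;27 -29 -1 0 1;27 -29 -1 0 1;27 -29 -1 0 1;27 -29 -1 0 1;27 -29 -1 0 1;27 -29 -1 0 1;20 -22 -1 0 1")

```text
t: 1.43
eef_pos: [464.5, -35.6, 231.6]
tcp_rot: [0.988, 0.152, -0.002, -0.005]
force: [0.5, -0.9, 0.4]
width: 85.5
```

Request:
jog_arm(motion="0 0 0 6 1;0 0 0 6 1;0 0 0 6 1;0 0 0 6 1;0 0 0 1 1;0 0 0 0 1;0 0 0 0 1;0 0 0 0 1")

```text
t: 2.1
eef_pos: [464.4, -27.0, 228.4]
tcp_rot: [0.998, -0.066, -0.005, -0.006]
force: [-0.4, 0.2, -0.6]
width: 85.5
```

```bash
python3 -c "
from h import *
to(471.5,-24,230)
cv2.imwrite('pics/w1.png',cams.snapshot('wrist')[:,:,::-1])
cv2.imwrite('pics/t1.png',cams.snapshot('top')[:,:,::-1])"
```

```text
t 2.1 pos [464.4 -27.  228.4] yaw -7.6 tilt 0.94 F [-0.4  0.2 -0.6] w 85.5 q [-0.18 -0.29  2.04  0.01  1.4   1.52]
tool delta [ 6.7 -3.9 -1.6]
```

View pics/w1.png

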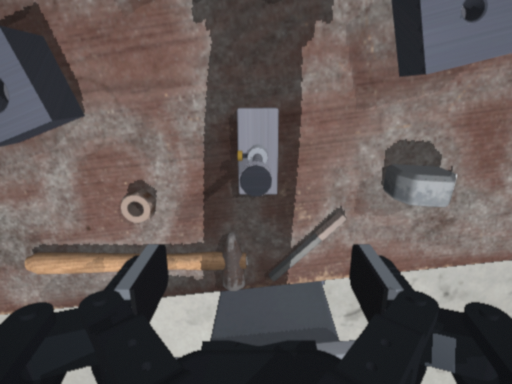

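Wrist view: the cap is centred at about (256,180). The foot is a rectangle from (238,108) to (278,194), aligned with the picture axes. Cross-checking the position.

```bash
python3 -c "
from h import *
m=cams.camera_model('wrist')
print(ray(m,(256,180),132), [ray(m,p,16).round(1) for p in [(238,108),(278,108),(278,194),(238,194)]])
to(471.5,-24,104)"
```

```text
[472.46490683 -23.79314939 132.        ] [array([523.8,  -8.7,  16. ]), array([518. , -52.2,  16. ]), array([419.2, -40.8,  16. ]), array([425.4,   6.6,  16. ])]
t 2.2 pos [464.4 -27.  228.5] yaw -7.6 tilt 0.93 F [ 0.1 -0.3  0.3] w 85.3 q [-0.18 -0.29  2.04  0.01  1.4   1.52]
tool delta [  8.   -2.5 124.5]
```

Request:
jog_arm(motion="4 -2 5 0 1;4 -1 18 0 1;1 0 20 0 1;0 0 20 0 1;0 0 20 0 1;0 0 17 0 1;0 0 10 0 1;0 0 5 0 1")

```text
t: 2.87
eef_pos: [477.2, -24.4, 110.5]
tcp_rot: [0.998, -0.065, -0.001, -0.006]
force: [0.1, 0.4, 0.1]
width: 85.6
```

```bash
python3 -c "
from h import *
to(472,-24,104)"
```

```text
t 2.87 pos [477.2 -24.4 110.5] yaw -7.5 tilt 0.68 F [0.1 0.4 0.1] w 85.6 q [-0.17 -0.15  2.14  0.01  1.16  1.53]
tool delta [-5.2  0.3  6.5]
```

Request:
jog_arm(motion="-2 0 3 0 1;-2 0 3 0 1;-1 0 0 0 1;0 0 0 0 0;0 0 0 0 0;0 0 0 0 0;0 0 0 0 0;0 0 0 0 0")

```text
t: 3.53
eef_pos: [474.1, -24.0, 107.1]
tcp_rot: [0.998, -0.065, 0.002, -0.006]
force: [-0.3, -0.9, 1.6]
width: 25.3
```

```bash
python3 -c "
from h import *
to(472,-24,150)
cv2.imwrite('pics/w2.png',cams.snapshot('wrist')[:,:,::-1])"
```

```text
t 3.53 pos [474.1 -24.  107.1] yaw -7.5 tilt 0.67 F [-0.3 -0.9  1.6] w 25.3 q [-0.17 -0.16  2.15  0.01  1.15  1.53]
tool delta [ -2.   -0.2 -42.9]
```

View pics/w2.png

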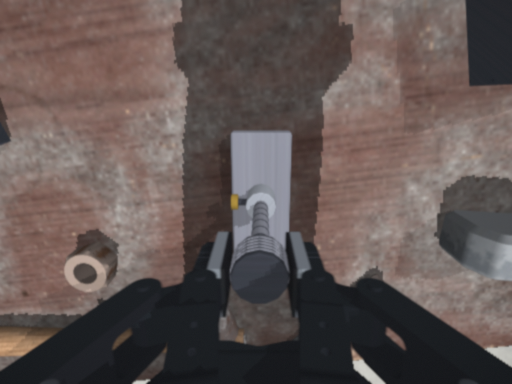

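The cap sits between the pads near (260,270) and the width reads 25 mm, so the grip holds. Lifting now.

Request:
jog_arm(motion="0 0 -3 0 0;0 0 -8 0 0;0 0 -15 0 0;0 0 -18 0 0;0 0 -18 0 0;0 0 -18 0 0;0 0 -15 0 0;0 0 -8 0 0", newtons=70)

```text
t: 4.25
eef_pos: [467.3, -24.0, 207.6]
tcp_rot: [0.998, -0.065, -0.008, -0.007]
force: [-0.2, 0.9, -3.1]
width: 23.6
```

```bash
python3 -c "
from h import *
to(572,221.5,215)
cv2.imwrite('pics/s3.png',cams.snapshot('side')[:,:,::-1])
cv2.imwrite('pics/w3.png',cams.snapshot('wrist')[:,:,::-1])"
```

```text
t 4.25 pos [467.3 -24.  207.6] yaw -7.5 tilt 1.17 F [-0.2  0.9 -3.1] w 23.6 q [-0.17 -0.27  2.06  0.01  1.37  1.53]
tool delta [  71.8 -257.1   -5.4]
```

View pics/s3.png

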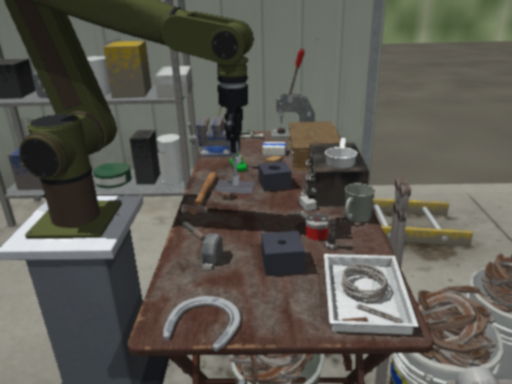

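View pics/w3.png

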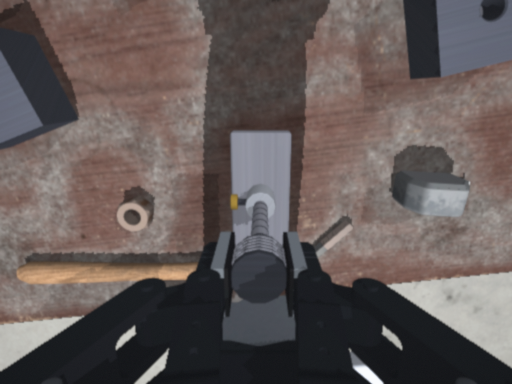

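Request:
jog_arm(motion="4 -16 -2 0 0;9 -30 -2 0 0;10 -36 -1 0 0;10 -36 -1 0 0;10 -36 -1 0 0;10 -36 -1 0 0;9 -30 -1 0 0;4 -15 -1 0 0")

```text
t: 5.02
eef_pos: [561.7, 205.7, 205.4]
tcp_rot: [0.997, -0.07, -0.016, -0.004]
force: [-0.3, -0.6, -4.5]
width: 24.2
```

Request:
jog_arm(motion="0 0 0 -2 0;0 0 0 -4 0;0 0 0 -4 0;0 0 0 -4 0;0 0 0 -4 0;0 0 0 -2 0;0 0 0 0 0;0 0 0 0 0")

```text
t: 5.68
eef_pos: [555.5, 210.6, 187.2]
tcp_rot: [0.993, 0.117, -0.028, -0.005]
force: [-0.1, 0.2, -2.9]
width: 23.9
```

```bash
python3 -c "
from h import *
to(572,221.5,215)
cv2.imwrite('pics/s4.png',cams.snapshot('side')[:,:,::-1])
cv2.imwrite('pics/w4.png',cams.snapshot('wrist')[:,:,::-1])
m=cams.camera_model('top');print(ray(m,(200,140),0),ray(m,(175,138),0),ray(m,(200,125),90))"
```

```text
t 5.68 pos [555.5 210.6 187.2] yaw 13.4 tilt 3.24 F [-0.1  0.2 -2.9] w 23.9 q [0.26 0.06 1.79 0.02 1.34 1.59]
tool delta [ 17.1  -7.3 -28.6]
[681.73258822 189.96639044   0.        ] [688.37102788 256.67442745   0.        ] [691.38727757 177.64519309  90.        ]
```

View pics/w4.png

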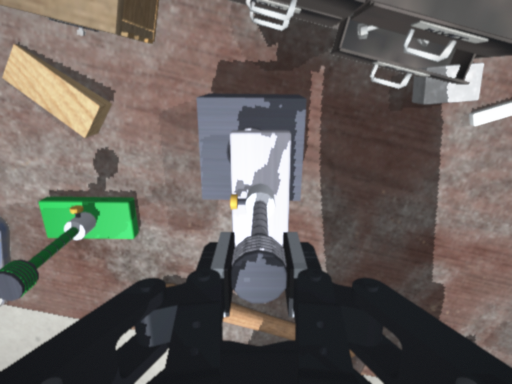

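The gauge hangs over the block. It has sagged to TCP z 187 and tilted about 3°. I'll work out where the foot really is.

```bash
cat >> h.py <<'E'
def foot(off=107):
    s=sensors.sense();R=Ro.from_quat(s["tcp_rot"]).as_matrix()
    p=s["eef_pos"]+R[:,2]*off
    d=R.T@(np.array([572,221.5,60])-p)
    print("z axis",R[:,2].round(3),"foot at",p.round(1),"tool delta to bore top",d.round(1))
E
python3 -c "
from h import *
foot()
m=cams.camera_model('wrist')
print([ray(m,p,60).round(1) for p in [(197,97),(307,95),(304,199)]])"
```

```text
z axis [-0.056  0.004 -0.998] foot at [549.5 211.   80.6] tool delta to bore top [25.4 -4.6 19.4]
[array([606.4, 278.1,  60. ]), array([628.7, 191.1,  60. ]), array([540.7, 168. ,  60. ])]
```

View pics/s4.png

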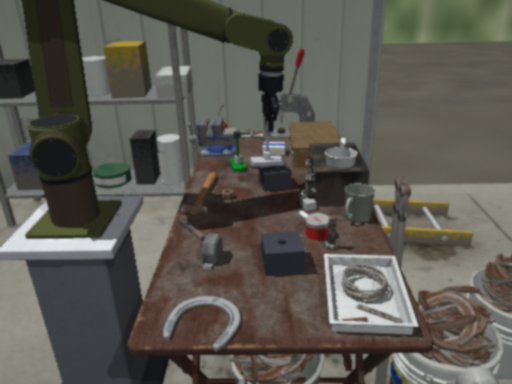

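Request:
jog_arm(motion="6 -1 -3 0 0;8 -1 -3 0 0;8 -1 -3 0 0;4 -1 -3 0 0;1 0 -2 0 0;0 0 -2 0 0;0 0 -2 0 0;0 0 -2 0 0")

```text
t: 6.45
eef_pos: [586.0, 221.9, 207.9]
tcp_rot: [0.993, 0.116, -0.027, -0.006]
force: [0.3, -0.9, -4.7]
width: 23.9
```

```bash
python3 -c "
from h import *
to(572,222,170)
foot()"
```

```text
t 6.45 pos [586.  221.9 207.9] yaw 13.3 tilt 3.16 F [ 0.3 -0.9 -4.7] w 23.9 q [0.27 0.12 1.7  0.02 1.38 1.6 ]
tool delta [-11.6  -2.7  38.6]
z axis [-0.055  0.005 -0.998] foot at [580.2 222.4 101.1] tool delta to bore top [-6.  -0.3 41.4]
```

Request:
jog_arm(motion="-2 0 4 0 0;-2 0 6 0 0;-1 0 7 0 0;0 0 6 0 0;0 0 5 0 0;0 0 3 0 0;0 0 1 0 0;0 0 0 0 0")

```text
t: 7.12
eef_pos: [576.7, 220.2, 171.6]
tcp_rot: [0.993, 0.116, -0.028, -0.005]
force: [-0.8, 0.5, -4.5]
width: 23.9
```

```bash
python3 -c "
from h import *
to(572,222,170)
foot()
cv2.imwrite('pics/w5.png',cams.snapshot('wrist')[:,:,::-1])"
```

```text
t 7.12 pos [576.7 220.2 171.6] yaw 13.3 tilt 3.32 F [-0.8  0.5 -4.5] w 23.9 q [0.27 0.13 1.75 0.02 1.32 1.6 ]
tool delta [-4.1 -2.8  1.8]
z axis [-0.058  0.004 -0.998] foot at [570.6 220.7  64.7] tool delta to bore top [ 1.9 -0.4  4.7]
```

View pics/w5.png

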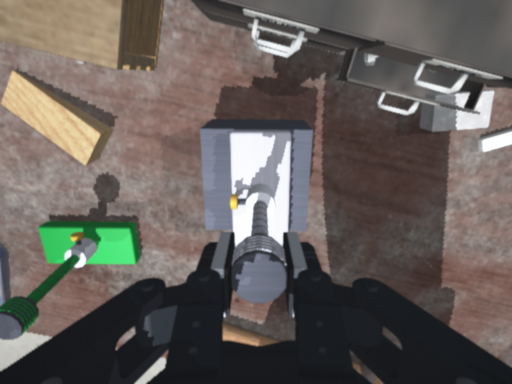

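The foot (columns 232–290) is centred on the block (203–310), just above it. Lowering to contact.

Request:
jog_arm(motion="1 0 2 0 0;0 0 2 0 0;0 0 1.5 0 0;0 0 1.5 0 0;0 0 1 0 0;0 0 1 0 0;0 0 1 0 0;0 0 0.5 0 0")

```text
t: 7.83
eef_pos: [579.3, 221.1, 168.2]
tcp_rot: [0.993, 0.116, -0.026, -0.006]
force: [-3.3, -2.2, 2.2]
width: 24.2
```

```bash
python3 -c "
from h import *
to(572,222,170)
foot()"
```

```text
t 7.83 pos [579.3 221.1 168.2] yaw 13.3 tilt 3.0 F [-3.3 -2.2  2.2] w 24.2 q [0.27 0.13 1.75 0.02 1.31 1.6 ]
tool delta [-7.  -2.6 -1.4]
z axis [-0.052  0.005 -0.999] foot at [573.7 221.7  61.3] tool delta to bore top [-1.7 -0.2  1.4]
```

Request:
jog_arm(motion="0 0 1.5 0 0;0 0 1.5 0 0;0 0 1 0 0;0 0 1 0 0.3;0 0 0 0 0.5;0 0 0 0 0.8;0 0 0 0 1;0 0 0 0 1")

```text
t: 8.5
eef_pos: [580.5, 221.6, 161.8]
tcp_rot: [0.993, 0.116, -0.023, -0.006]
force: [-0.4, 0.9, -0.1]
width: 72.9
```

```bash
python3 -c "
from h import *
to(572,222,190)
cv2.imwrite('pics/w6.png',cams.snapshot('wrist')[:,:,::-1])
cv2.imwrite('pics/s6.png',cv2.resize(cams.snapshot('side')[60:260,200:400,::-1],(600,600),interpolation=cv2.INTER_CUBIC))"
```

```text
t 8.5 pos [580.5 221.6 161.8] yaw 13.3 tilt 2.77 F [-0.4  0.9 -0.1] w 72.9 q [0.27 0.14 1.75 0.02 1.29 1.6 ]
tool delta [ -9.4  -2.8 -27.7]
```

View pics/w6.png

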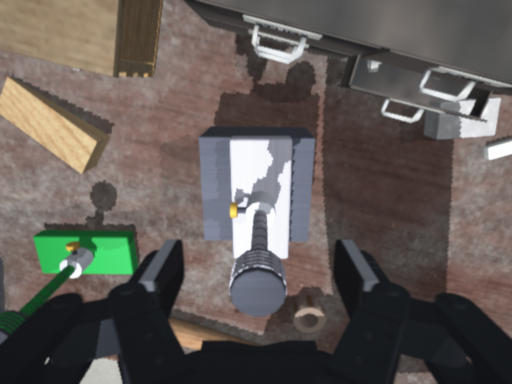

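View pics/s6.png

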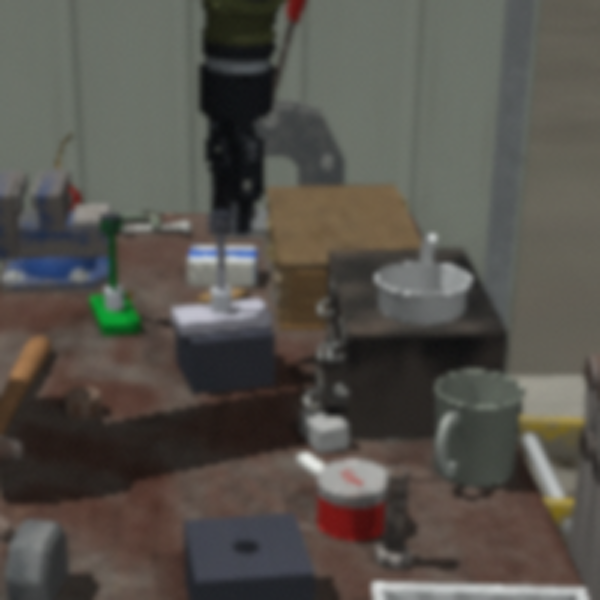

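The gauge stands upright on the block with the foot's top corners at (231,137) to (289,258). The cap is at (258,293) and the jaws are clear of it. Next: check the foot centre, raise, shut the jaws, then press the cap from above.

```bash
python3 -c "
from h import *
m=cams.camera_model('wrist')
P=[ray(m,p,76) for p in [(231,138),(290,138),(289,258),(234,257)]]
print(np.round(P,1),np.mean(P,0))
for z in (192,188,184): print(ray(m,(258,293),z))"
```

```text
[[614.  252.9  76. ]
 [623.9 211.5  76. ]
 [527.7 186.3  76. ]
 [517.7 230.6  76. ]] [570.85940079 220.3116462   76.        ]
[576.39029437 221.74919944 192.        ]
[573.32889333 221.107646   188.        ]
[570.26749228 220.46609257 184.        ]
```

Request:
jog_arm(motion="0 0 -8 0 1;0 0 -10 0 1;0 0 -12 0 1;0 0 -12 0 1;0 0 -10 0 0.5;0 0 -6 0 0;0 0 -1 0 0;0 0 -1 0 0")

```text
t: 9.27
eef_pos: [585.1, 221.5, 231.7]
tcp_rot: [0.993, 0.116, -0.021, -0.007]
force: [-0.1, -0.4, -0.8]
width: 38.7
```

```bash
python3 -c "
from h import *
to(573,222,210)
cv2.imwrite('pics/w7.png',cams.snapshot('wrist')[:,:,::-1])"
```

```text
t 9.27 pos [585.1 221.5 231.7] yaw 13.3 tilt 2.47 F [-0.1 -0.4 -0.8] w 38.7 q [0.27 0.09 1.68 0.02 1.4  1.6 ]
tool delta [-10.8  -2.9  22.2]
```

View pics/w7.png

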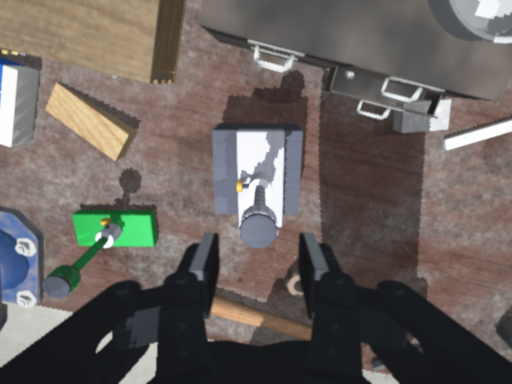

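The cap is at about (258,232), standing freely. Moving above it with the fingers shut.

Request:
jog_arm(motion="-4 0 2 0 0;-4 -1 6 0 0;-2 0 6 0 0;0 0 6 0 0;0 0 4 0 0;0 0 2 0 0;0 0 1 0 0;0 0 0 0 0")

```text
t: 9.98
eef_pos: [570.0, 219.6, 197.4]
tcp_rot: [0.993, 0.116, -0.025, -0.006]
force: [0.2, 0.1, -0.9]
width: 0.5
```

```bash
python3 -c "
from h import *
to(571.5,221,190)"
```

```text
t 9.98 pos [570.  219.6 197.4] yaw 13.3 tilt 2.89 F [ 0.2  0.1 -0.9] w 0.5 q [0.27 0.09 1.75 0.02 1.35 1.6 ]
tool delta [ 2.1 -0.9  7.3]
```

Request:
jog_arm(motion="1 -1 3 0 0;1 0 4 0 0;0.3 0 4 0 0;0.2 0 4 0 0;0.2 0 4 0 0;0.2 0 3 0 0;0.2 0 3 0 0;0.2 0 2 0 0")

```text
t: 10.65
eef_pos: [572.7, 221.7, 170.0]
tcp_rot: [0.993, 0.116, -0.024, -0.006]
force: [-1.4, -0.2, 3.9]
width: 0.3
```

```bash
python3 -c "
from h import *
to(571.5,221,161)"
```

```text
t 10.65 pos [572.7 221.7 170. ] yaw 13.3 tilt 2.81 F [-1.4 -0.2  3.9] w 0.3 q [0.27 0.12 1.76 0.02 1.31 1.61]
tool delta [-0.9  0.5  9. ]
```

Request:
jog_arm(motion="-0.2 0 1.5 0 0;0 0 1.5 0 0;0 0 1.5 0 0;0 0 1.5 0 0;0 0 1.5 0 0;0 0 1 0 0;0 0 1 0 0;0 0 1 0 0")

```text
t: 11.32
eef_pos: [572.6, 221.6, 159.2]
tcp_rot: [0.993, 0.116, -0.023, -0.006]
force: [0.0, -0.3, 3.0]
width: 0.1
```

Request:
jog_arm(motion="0 0 1.5 0 0;0 0 1.5 0 0;0 0 1.5 0 0;0 0 1.5 0 0;0 0 1 0 0;0 0 1 0 0;0 0 1 0 0;0 0 1 0 0")

```text
t: 11.98
eef_pos: [572.6, 221.6, 148.4]
tcp_rot: [0.993, 0.116, -0.022, -0.006]
force: [-0.4, -2.4, 2.4]
width: 0.0
```

Request:
jog_arm(motion="0 0 1 0 0;0 0 1 0 0;0 0 1 0 0;0 0 1 0 0;0 0 1 0 0;0 0 1 0 0;0 0 1 0 0;0 0 1 0 0")

```text
t: 12.65
eef_pos: [572.9, 221.8, 143.0]
tcp_rot: [0.993, 0.116, -0.021, -0.006]
force: [-2.4, -2.2, 6.4]
width: 0.0
```

Request:
jog_arm(motion="0 0 1 0 0;0 0 1 0 0;0 0 1 0 0;0 0 1.5 0 0;0 0 1.5 0 0;0 0 1.5 0 0;0 0 1.5 0 0;0 0 1.5 0 0")

```text
t: 13.32
eef_pos: [574.2, 222.3, 142.8]
tcp_rot: [0.993, 0.116, -0.019, -0.006]
force: [-2.4, -2.3, 7.4]
width: 0.3
```

Request:
jog_arm(motion="0 0 2.5 0 0;0 0 2.5 0 0;0 0 2.5 0 0;-0.5 0 2.5 0 0;-0.5 0 2.5 0 0;0 0 2.5 0 0;0 0 2.5 0 0;0 0 2.5 0 0")

```text
t: 13.98
eef_pos: [579.5, 223.9, 142.6]
tcp_rot: [0.993, 0.117, -0.01, -0.007]
force: [-3.2, -2.5, 10.5]
width: 0.0
```

z has stayed at about 142.8 mm while the force rose from 6 to 10 N, so the rod is on the bottom, at about 46 mm depth. Retreating straight up.

Request:
jog_arm(motion="0 0 -4 0 0;0 0 -8 0 0;0 0 -15 0 0;0 0 -15 0 0;0 0 -15 0 0;0 0 -15 0 0;0 0 -10 0 0;0 0 -5 0 0")

```text
t: 14.65
eef_pos: [579.1, 223.4, 229.7]
tcp_rot: [0.993, 0.117, -0.014, -0.007]
force: [-0.2, -0.3, 0.1]
width: -0.2
```

```bash
python3 -c "
from h import *
to(571.5,221,161)
m=cams.camera_model('wrist')
cv2.imwrite('pics/w8.png',cams.snapshot('wrist')[:,:,::-1])
np.savez('w8.npz',**m)
cv2.imwrite('pics/s8.png',cv2.resize(cams.snapshot('side')[60:260,200:400,::-1],(600,600),interpolation=cv2.INTER_CUBIC))"
```

```text
t 14.65 pos [579.1 223.4 229.7] yaw 13.4 tilt 1.8 F [-0.2 -0.3  0.1] w -0.2 q [0.27 0.08 1.71 0.02 1.39 1.61]
tool delta [-6.2  1.7 68.8]
```

View pics/w8.png

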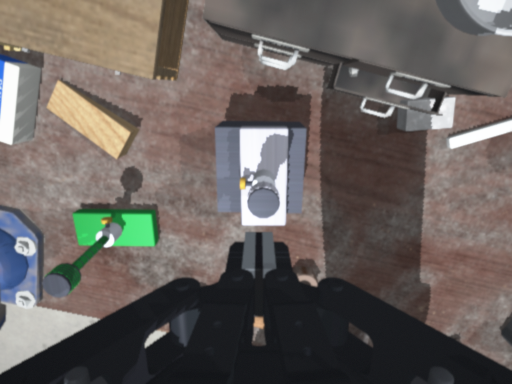

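View pics/s8.png

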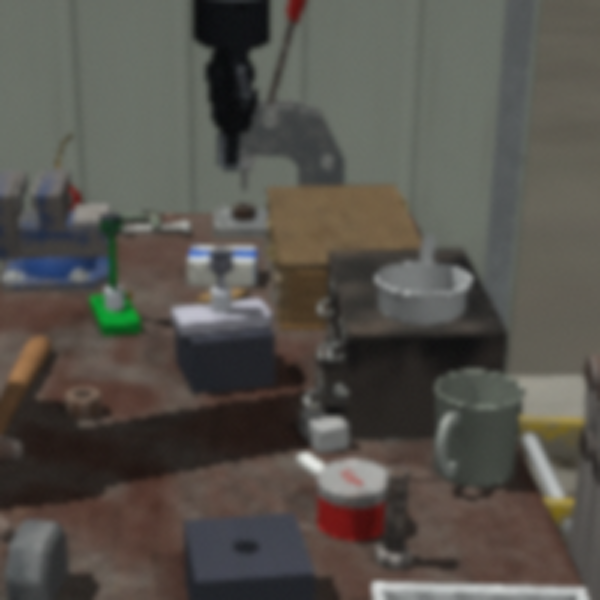

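The rod is down, the cap is at (264,200) and the foot runs from (241,127) to (287,225). One last position check.

```bash
python3 -c "
from h import *
m=dict(np.load('w8.npz'))
P=[ray(m,p,76) for p in [(241,127),(288,127),(287,225),(241,226)]]
print(np.round(P,1),np.mean(P,0)); print(ray(m,(264,203),143))
P=[ray(m,p,60) for p in [(215,125),(306,125),(303,212),(218,213)]]; print(np.mean(P,0))"
```

```text
[[614.1 252.6  76. ]
 [624.3 210.1  76. ]
 [527.7 185.2  76. ]
 [515.3 231.   76. ]] [570.3353318  219.73906964  76.        ]
[570.67598604 219.97370732 143.        ]
[573.14643378 224.45861659  60.        ]
```

```bash
python3 -c "
from bench import ctrl
print(ctrl.close_job())"
```

```text
the job is handed in; nothing more can be done
None
```

The steel depth gauge is standing on the left block, the one with the wide bore, with its rod on the bottom. I handed the job in at about 15 s of the 42 s allowed. I carried the gauge by its cap, set it down and let go. I then pressed the cap down from above with the fingers shut.

- **Bottoming:** The cap top stopped at z ≈ 142.8 mm. It stayed within 0.4 mm while the pressing force rose from 6 to 10 N. That puts the bore depth at about 46 mm, inside the expected 28–48 mm.
- **Position:** After I backed off, the foot still looked flat on the block. The foot centre and the cap gave the rod axis at about (570.5, 220). The bore axis came out between (572, 222) and (573, 224.5) in different views, so the rod is 2–5 mm off centre, inside the 15 mm clearance.
- **Disagreements:** The tool tilted up to about 3° while carrying the gauge, so I released the gauge before pressing to let the foot settle flat. During the last press the fingers slid about 5 mm sideways across the cap, but the foot moved by less than 1 mm.
- **Clear of the gauge:** The arm ended with the fingertips about 87 mm above the cap, touching nothing.

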